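# Open the round canister's flip-top filler

### The arm

A 6-joint arm with a two-finger parallel gripper is mounted at the origin on a cart in front of the work surface, level with it; the furniture and walls round the work are solid. World frame = base frame: x ahead of the robot, y to its left, z up, the work surface at z = 0. Lengths are in m, angles in rad, forces in N, time in s.
With the tool pointing down it reaches from about 0.325 to 0.775 m from the base axis. Payload 5.5 kg.
Tool frame: the origin (TCP) lies at the very end of the fingers, on their centre line; the grasp point (between the pads) lies 19 mm behind it; z points along the fingers, y is the line along which they close (so a half turn about z gives the same grasp; the last joint's range is limited). The gripper opens to 88 mm and grips with 3 to 60 N. Pads are 20 mm wide; open, the fingers measure 115 mm over their backs; the gripper's body (75 mm by 178 mm) begins 61 mm behind the grasp point.
Start: joints at [1.101, 0.091, 1.231, -0, 1.82, -0.057], TCP at [0.241, 0.55, 0.223] pointing down, gripper open.
Joint ranges: [-2.87, 2.87], [-0.86, 2.18], [0.17, 2.46], [-1.51, 4.65], [0.06, 2.69], [-2.65, 2.65]. Speed limits (rad/s): [2.57, 2.57, 3.01, 3.14, 3.14, 3.14].

### API

Orientations are given as a unit quaternion [w, x, y, z].
In Python, from workcell import robot, viewer, ticket gives the robot as it stands.
- The arm moves only by the shell command python3 -m creep 'ROWS'. ROWS is JSON, a list of rows, each a list of 5 numbers: the shift along the tool's x, y, z in m, then the turn about the tool's z in degrees, then the opening, from 0 (shut) to 1 (fully open). A call has 1 to 12 rows; each row shifts and turns the commanded pose from where the row before left it, along the tool's axes as they then stand; what a row does not reach is not made up. A row lasts 1/10 s, in which the tool goes at most 50 mm and 8.59 degrees, less where a joint would pass 70% of its speed; a pose out of reach is approached as far as the arm can. A call with a gripper value outside its range is refused whole. The fingers move at their own pace and stop on an object; the grip force is fixed at half the most. Time passes only in rows, so rows that do not move let the fingers close. It gives the time, the measured TCP pose, the force, the opening and the grip force at its end, in the units of the state.
- robot.state(): the state, without advancing time (a new reading comes with each control period).
- viewer.capture(name): name is "scene" or "top"; returns a dict with "img" (420x560x3 uint8, red, green, blue), "K" (3x3 intrinsics, pixels), "eye" and "orientation" of the camera in the world. Camera axes: x right, y up, looking along -z (the intrinsics and any distortion apply to the point x, -y, -z); pixel columns grow to the right and rows downward; lengths in m; the calibration is good to about 2 mm. A picture is of the moment at which its call begins. There is no depth.
- ticket.job_done(): hands the job in; it is judged then, once.
The state is a dict: "time": time; "joint_pos": joint angles; "qvel": joint speeds; "joint_efforts": joint torques, N m; "position": TCP position; "ee_rot": TCP orientation; "wrist_force": force on the tool from outside, world axes, zero at the start; "torque": the same for the moment, N m; "gripper_width": finger opening in m; "grasp_force": force on a finger pad.
Only numpy, scipy, OpenCV 4.12 (cv2) and the standard library are available. Lean on these libraries where they do the work, as an engineer would, in place of code of your own. Each camera call takes 0.05 s, during which the arm holds its last target. There are 200 camera calls.

### The job

Get the round canister ready for refilling: flip the hinged tab on its top up and all the way back, then unscrew the black cap beneath it anticlockwise (seen from above) until it stops, leave it there and let go. Do not touch the square canister, which has the same closure.

Things in the scene. Friction and masses are not known exactly. Their poses are not given: they have to be found in the camera images.
- round_can: Round aluminium canister, 76 mm across, 66 mm high, then a shoulder sloping in to 48 mm across at z = 74 mm; on a 92 mm round base plate screwed to the worktop (immovable). Origin: centre of its underside, z up. On its z axis is the cap, above it the tab, which is hinged behind the cap (+x side), its tongue towards -x. A bracket 25 mm wide, 8 mm thick carries the hinge.
- round_hinge (a point): Centre of the tab's hinge, at (34, 0, 120) mm in the round canister's frame; the hinge axis is the canister's y. The tab is a steel plate 42 mm wide, 54 mm long from the hinge, with 9 mm deep side skirts, covering the cap when shut.
- round_tongue (a point): Point in the middle of the tab's thumb tongue, 67 mm from the hinge; moves with the tab. When shut it lies at (-33, 0, 121) mm in the canister's frame. The tongue is 10 mm wide (along the hinge axis), 8 mm thick and stands 25 mm out from the plate (54 to 79 mm from the hinge), free on both sides and below: it can be pinched across its width from above.
- round_cap_mid (a point): Centre of the round canister's black ribbed screw cap, 33 mm in diameter, 24 mm high (z = 90 to 114 mm in the canister's frame), on the canister's z axis over a thinner neck; beneath the tab when that is shut.
- round_tab (a joint): Angle of the tab: 0 shut and level; grows as the tongue is lifted up and over towards the canister's +x; stops at 2.7 rad, leaning back 25 degrees above level. Light hinge (under 0.02 N m): let go well before upright it falls shut, let go from about 1.9 rad on it falls open to its stop and stays.
- round_cap (a joint): Turn of the cap: grows as it is unscrewed, anticlockwise seen from above, from its start (0 to 0.2 rad) to a stop at 1.45 rad. A quick-release cap: it does not rise or come off. Friction about 0.06 N m; stays where left. Round, so it can be gripped at any yaw; fingers roughly along the canister's y keep clear of the hinge bracket.
- square_can: Square aluminium canister, 72 x 72 mm, as high as the round one, on an 88 x 88 mm base plate screwed to the worktop. To be left alone. Origin: centre of its underside, z up; it has the same closure at the same places in its frame (tongue to -x, top at about z = 125 mm).
Not all that is in view belongs to the job. What is shaped like the round_can but yellow is not meant.

How it is judged:
By the outcome, as a careful person would: the job done as asked, in the order asked, and still so for the second after the job is handed in, with the robot touching nothing.
It also fails if it takes over 50 s, if anything falls off the work surface, if the arm or the gripper's body presses on something with over 40 N, if the wrist force passes 120 N, or if a joint passes its speed limit or range.

## Working session

There is one attempt and no reset: what is moved stays moved. The work goes in short steps, Python scripts to look and compute and a shell command to move; the robot and the scene stay as the last step left them, time stands still between calls to the robot, and variables do not carry over. Pictures are saved under pics/ and viewed, at most 10 in all, crops included, and the job is handed in when it is done.

```bash
mkdir -p pics; python3 - <<'E'
from workcell import robot, viewer
import cv2
for n in("scene","top"):
    c=viewer.capture(n); cv2.imwrite(f"pics/{n}0.png",c["img"][:,:,::-1]); print(n,c["K"],c["eye"],c["orientation"],[k for k in c])
s=robot.state(); print(s["position"],s["ee_rot"],s["time"],s["gripper_width"])
E
```

```text
scene [[440.58108419   0.         277.33371195]
 [  0.         440.58108419 208.46712835]
 [  0.           0.           1.        ]] [-0.16174796 -0.51683631  1.06339088] [ 0.8218379   0.322597   -0.16240964 -0.44060951] ['img', 'K', 'eye', 'orientation']
top [[392.08812588   0.         277.81533358]
 [  0.         392.08812588 211.22754843]
 [  0.           0.           1.        ]] [ 0.35140963 -0.00859088  1.18693297] [ 0.71368978  0.06432131 -0.06692917 -0.69428391] ['img', 'K', 'eye', 'orientation']
[0.24058191 0.54937053 0.22165366] [-2.36136146e-04  2.04937046e-01  9.78774791e-01 -8.12615146e-04] 0.1 0.08798141712826196
```

View pics/scene0.png

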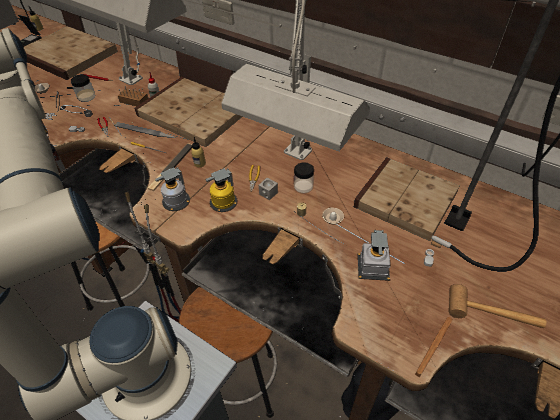

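View pics/top0.png

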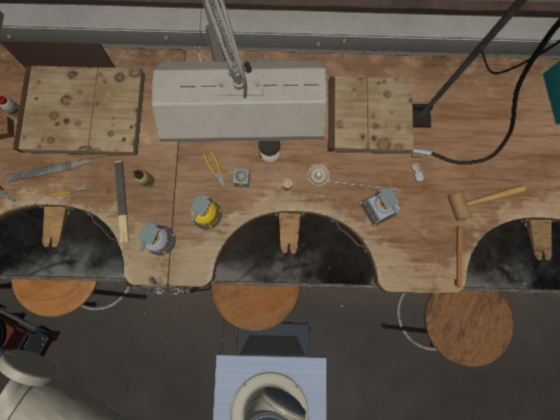

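The aluminium round canister is at scene (174,190) and top (155,238). The yellow one is at top (205,212) and the square one at top (381,207). I'll enlarge the round one.

```bash
cat > h.py <<'E'
import numpy as np, cv2
from scipy.spatial.transform import Rotation as R
from workcell import viewer, robot
def cam(n):
    c=viewer.capture(n); q=c["orientation"]; c["R"]=R.from_quat([q[1],q[2],q[3],q[0]]).as_matrix(); return c
def ray(c,u,v):
    K=c["K"]; d=np.array([(u-K[0,2])/K[0,0],-(v-K[1,2])/K[1,1],-1.]); return c["R"]@d
def onz(c,u,v,z):
    d=ray(c,u,v); e=np.array(c["eye"]); return e+d*(z-e[2])/d[2]
def proj(c,p):
    x=c["R"].T@(np.array(p)-c["eye"]); K=c["K"]; return K[0,0]*x[0]/-x[2]+K[0,2], K[1,1]*x[1]/x[2]+K[1,2]
def crop(c,u,v,h=30,s=8):
    return cv2.resize(c["img"][v-h:v+h,u-h:u+h,::-1],None,fx=s,fy=s,interpolation=cv2.INTER_CUBIC)
E
python3 - <<'E'
from h import *
a=cam("scene");b=cam("top")
cv2.imwrite("pics/c0.png",np.hstack([crop(a,174,188,30,6),crop(b,155,238,30,6)]))
for z in(0,.07,.12): print(onz(b,155,238,z), onz(a,174,188,z))
E
```

```text
[0.48150884 0.36046281 0.        ] [0.51654589 0.39023563 0.        ]
[0.47383617 0.33869768 0.07      ] [0.47189574 0.33052567 0.07      ]
[0.46835569 0.32315115 0.12      ] [0.44000277 0.28787569 0.12      ]
```

View pics/c0.png

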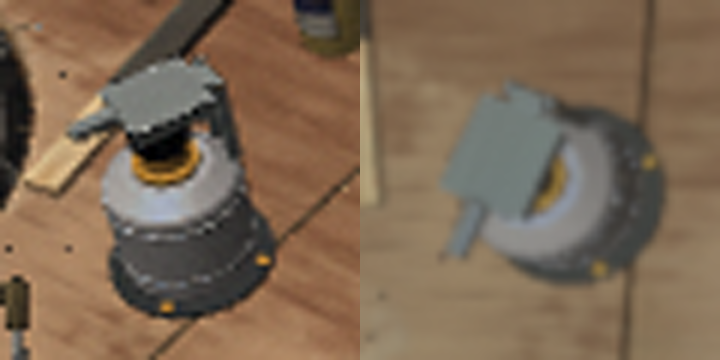

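Crop: in the top view the tongue points down-left, with its tip near crop (452,255), i.e. pixel (140,250). The plate corners are near crop (490,92), (560,125), (518,218) and (443,185). In the scene view the tongue tip is near crop (75,132).

```bash
python3 - <<'E'
from h import *
a=cam("scene");b=cam("top")
z=.124
pts={k:onz(b,125+(x-360)/6-.4,208+y/6-.4,z)[:2] for k,(x,y) in dict(A=(490,92),B=(560,125),C=(518,218),D=(443,185),tip=(455,257),troot=(474,203),hb=(531,96)).items()}
for k,v in pts.items(): print(k,v.round(4))
A,B,C,D=[pts[k] for k in "ABCD"]
print([np.linalg.norm(p-q).round(4) for p,q in((A,B),(B,C),(C,D),(D,A))])
ax=(A-D+B-C);yaw=np.arctan2(ax[1],ax[0]);ay=A-B;print("yaw",np.degrees(yaw),np.degrees(np.arctan2(ay[1],ay[0]))-90)
d=pts['hb']-pts['tip'];print(np.degrees(np.arctan2(d[1],d[0])))
# body: base plate ellipse & orange collar in both
for n,c,(u,v) in(("scene",a,(174,188)),("top",b,(155,238))):
    hsv=cv2.cvtColor(c["img"],cv2.COLOR_RGB2HSV); 
    for (x,y) in ([(131+0,0)] if 0 else []): pass
# scene tip & plate corners
for k,(x,y) in dict(tip=(72,132),fl=(103,88),fr=(128,128),br=(228,92),bl=(190,60)).items(): print('s',k,onz(a,144+x/6-.4,158+y/6-.4,z)[:2].round(4))
m=(A+B+C+D)/4
for nm,c in(("scene",a),("top",b)):
    hsv=cv2.cvtColor(c["img"],cv2.COLOR_RGB2HSV)
    u,v=(174,188) if nm=="scene" else (155,238)
    sub=hsv[v-30:v+30,u-30:u+30]
    print(nm, [tuple(sub[int(y/6),int(x/6)]) for x,y in (((160,90),(85,130),(110,190),(150,240)) if nm=="scene" else ((150,150),(105,230),(215,170),(280,150)))])
E
```

```text
A [0.5086 0.3493]
B [0.4943 0.3161]
C [0.4515 0.3315]
D [0.4655 0.3667]
tip [0.4331 0.3583]
troot [0.4577 0.352 ]
hb [0.5073 0.3304]
[np.float64(0.0361), np.float64(0.0455), np.float64(0.0379), np.float64(0.0465)]
yaw -20.910010094840594 -23.312256774529487
-20.597443099896932
s tip [0.4335 0.3578]
s fl [0.4665 0.3678]
s fr [0.4515 0.3355]
s br [0.5    0.3105]
s bl [0.5075 0.3443]
scene [(np.uint8(54), np.uint8(10), np.uint8(126)), (np.uint8(75), np.uint8(5), np.uint8(100)), (np.uint8(17), np.uint8(14), np.uint8(164)), (np.uint8(15), np.uint8(20), np.uint8(78))]
top [(np.uint8(81), np.uint8(21), np.uint8(124)), (np.uint8(98), np.uint8(24), np.uint8(126)), (np.uint8(107), np.uint8(16), np.uint8(145)), (np.uint8(36), np.uint8(19), np.uint8(67))]
```

Both views agree: canister axis at about (0.4755, 0.341), yaw about -22°, tongue grip spot (70 mm from the hinge) at about (0.442, 0.3545). Next I move above the tongue.

```bash
python3 -m creep '[[-0.033,-0.0122,0,0,1],[-0.033,-0.0122,0,0,1],[-0.033,-0.0122,0,0,1],[-0.033,-0.0122,0,0,1],[-0.033,-0.0122,0,0,1],[-0.033,-0.0122,0,0,1],[-0.033,-0.0122,0,0,1],[-0.033,-0.0122,0,-1.6,1],[0,0,0,0,1],[0,0,0,0,1]]'
cat >> h.py <<'E'
C=np.array([.4755,.341]); YAW=np.radians(-22)
def delta(target):
    s=robot.state(); q=s["ee_rot"]; M=R.from_quat([q[1],q[2],q[3],q[0]]).as_matrix()
    print("t",s["time"],"pos",np.round(s["position"],4),"yawY",np.degrees(np.arctan2(M[1,1],M[0,1])).round(2),"F",np.round(s["wrist_force"],1),"w",round(s["gripper_width"],4),"j6",round(s["joint_pos"][5],2))
    print("tool delta",np.round(M.T@(np.array(target)-s["position"]),4))
def canw(x,y,z): 
    return np.array([C[0]+x*np.cos(YAW)-y*np.sin(YAW),C[1]+x*np.sin(YAW)+y*np.cos(YAW),z])
E
python3 - <<'E'
from h import *
delta(canw(-.036,0,.113))
a=cam("scene");b=cam("top")
cv2.imwrite("pics/c1.png",np.hstack([crop(a,174,180,40,5),crop(b,155,238,40,5)]))
E
```

```text
time: 1.3
position: [0.4436, 0.354, 0.2225]
ee_rot: [-0.0, 0.192, 0.981, 0.0]
wrist_force: [0.2, 0.5, 0.5]
gripper_width: 0.0882
grasp_force: 0.0
t 1.3 pos [0.4436 0.354  0.2225] yawY 67.84 F [0.2 0.5 0.5] w 0.0882 j6 -0.57
tool delta [ 1.500e-03 -1.000e-04  1.095e-01]
```

View pics/c1.png

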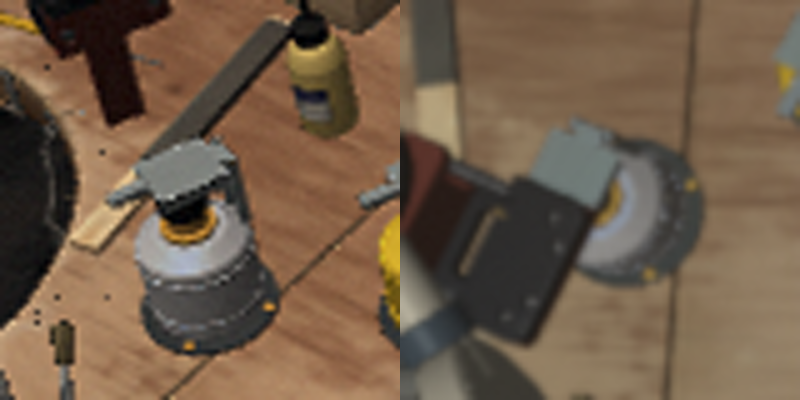

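The gripper is over the tongue and aligned with the tab's edges (crop top view, body at about (515,260)). Now I go down and pinch.

```bash
python3 -m creep '[[0.0015,0,0.03,0,1],[0,0,0.03,0,1],[0,0,0.03,0,0.6],[0,0,0.019,0,0.6],[0,0,0,0,0],[0,0,0,0,0],[0,0,0,0,0],[0,0,0,0,0],[0,0,0,0,0],[0,0,0,0,0]]'
python3 - <<'E'
from h import *
delta(canw(-.036,0,.113))
print("arc: tool x,z steps (r=.07)")
th=np.radians(np.arange(0,121,10)); x=-.07*np.cos(th); z=.07*np.sin(th)
for i in range(12): print(i, (-(x[i+1]-x[i])).round(4), (-(z[i+1]-z[i])).round(4))
E
```

```text
time: 2.4
position: [0.4423, 0.355, 0.1143]
ee_rot: [0.0, 0.191, 0.982, 0.0]
wrist_force: [-0.1, -0.1, 0.7]
gripper_width: 0.027
grasp_force: 0.0
t 2.4 pos [0.4423 0.355  0.1143] yawY 67.94 F [-0.1 -0.1  0.7] w 0.027 j6 -0.57
tool delta [-0.0001 -0.0005  0.0013]
arc: tool x,z steps (r=.07)
0 -0.0011 -0.0122
1 -0.0032 -0.0118
2 -0.0052 -0.0111
3 -0.007 -0.01
4 -0.0086 -0.0086
5 -0.01 -0.007
6 -0.0111 -0.0052
7 -0.0118 -0.0032
8 -0.0122 -0.0011
9 -0.0122 0.0011
10 -0.0118 0.0032
11 -0.0111 0.0052
```

Still closing, so I wait for the grip.

```bash
python3 -m creep '[[0,0,0.001,0,0],[0,0,0,0,0],[0,0,0,0,0],[0,0,0,0,0],[0,0,0,0,0],[0,0,0,0,0]]'
```

```text
time: 3.0
position: [0.4431, 0.3575, 0.1136]
ee_rot: [0.001, 0.19, 0.982, 0.003]
wrist_force: [3.8, 9.3, -1.1]
gripper_width: 0.0097
grasp_force: 29.9
```

Pinched (9.7 mm, 30 N) with a sideways force of 10 N, so the tongue lies about 3 mm further along tool +y. I ease that off and lift along the arc.

```bash
python3 -m creep '[[0,0.003,0,0,0],[0,0,0,0,0],[-0.0011,0,-0.0122,0,0],[-0.0032,0,-0.0118,0,0],[-0.0052,0,-0.0111,0,0],[0,0,0,0,0]]'
python3 - <<'E'
from h import *
delta(canw(.034-.07*np.cos(np.radians(30)),0.003,.113+.07*np.sin(np.radians(30))))
E
```

```text
time: 3.6
position: [0.453, 0.3542, 0.1499]
ee_rot: [0.001, 0.191, 0.981, 0.001]
wrist_force: [1.8, 3.8, -1.6]
gripper_width: 0.0099
grasp_force: 30.0
t 3.6 pos [0.453  0.3542 0.1499] yawY 67.92 F [ 1.8  3.8 -1.6] w 0.0099 j6 -0.58
tool delta [ 0.0009 -0.0008  0.0019]
```

```bash
python3 -m creep '[[-0.007,0.001,-0.010,0,0],[-0.0086,0,-0.0086,0,0],[-0.010,0,-0.007,0,0],[-0.0111,0,-0.0052,0,0],[-0.0118,0,-0.0032,0,0],[-0.0122,0,-0.0011,0,0],[0,0,0,0,0]]'
python3 - <<'E'
from h import *
delta(canw(.034,0.003,.183))
a=cam("scene");b=cam("top")
cv2.imwrite("pics/c2.png",np.hstack([crop(a,174,180,40,5),crop(b,155,238,40,5)]))
E
```

```text
time: 4.3
position: [0.5102, 0.3321, 0.1834]
ee_rot: [0.0, 0.192, 0.981, 0.001]
wrist_force: [0.8, 5.9, -2.7]
gripper_width: 0.0096
grasp_force: 30.0
t 4.3 pos [0.5102 0.3321 0.1834] yawY 67.89 F [ 0.8  5.9 -2.7] w 0.0096 j6 -0.66
tool delta [ 0.0016 -0.0017  0.0004]
```

View pics/c2.png

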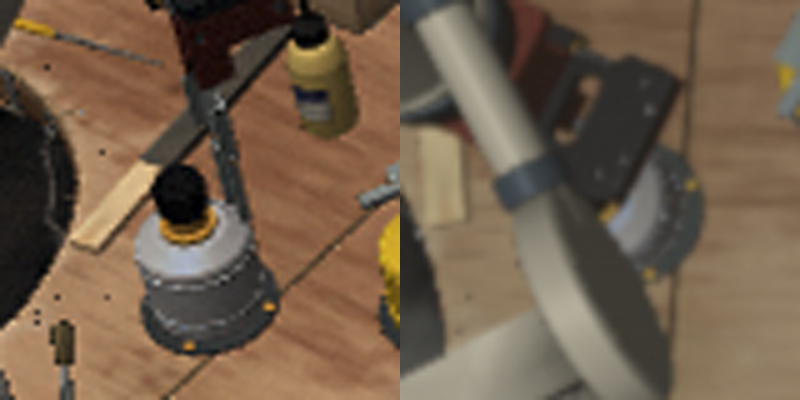

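The tab stands upright in the fingers and the black cap is exposed (scene crop (180,195)). I carry on past upright to about 125°, then let go.

```bash
python3 -m creep '[[-0.0122,0.001,0.0011,0,0],[-0.0118,0,0.0032,0,0],[-0.0111,0,0.0052,0,0],[-0.005,0,0.0035,0,0],[0,0,0,0,0],[0,0,0,0,0.5],[0,0,0,0,0.5],[0,0,0,0,0.5],[0,0,0,0,0.5],[0,0,0,0,0.5]]'
python3 - <<'E'
from h import *
delta(canw(.0,0.0,.2))
a=cam("scene");b=cam("top")
cv2.imwrite("pics/c3.png",np.hstack([crop(a,174,180,40,5),crop(b,155,238,40,5)]))
E
```

```text
time: 5.4
position: [0.546, 0.3179, 0.1695]
ee_rot: [-0.0, 0.191, 0.982, -0.0]
wrist_force: [-0.2, -0.5, 0.2]
gripper_width: 0.0429
grasp_force: 0.0
t 5.4 pos [0.546  0.3179 0.1695] yawY 67.94 F [-0.2 -0.5  0.2] w 0.0429 j6 -0.71
tool delta [ 0.074  -0.005  -0.0305]
```

View pics/c3.png

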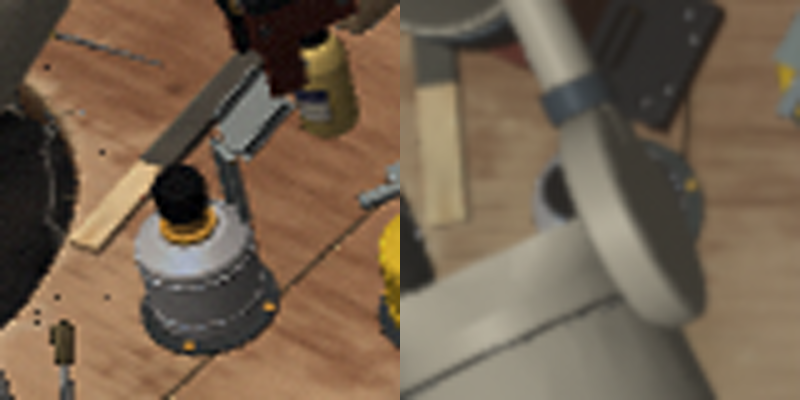

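The tab now leans back at its stop, clear of the fingers. I locate the cap in the scene view with a dark mask, against the expected axis.

```bash
python3 -m creep '[[0,0,-0.03,0,1],[0,0,-0.03,0,1],[0,0,-0.02,0,1],[0,0,0,0,1]]'
python3 - <<'E'
from h import *
a=cam("scene")
g=a["img"].max(2); m=np.zeros_like(g); m[165:192,160:190]=(g[165:192,160:190]<45)*255
n,l,s,c=cv2.connectedComponentsWithStats(m)
for i in range(1,n):
    if s[i][4]>15: print(s[i],c[i],"axis pt z=.102:",onz(a,*c[i],.102)[:2], )
for y in(0,.003,.005): print(y,proj(a,canw(0,y,.102)),canw(0,y,.102)[:2])
# silhouette of aluminium body: collar (orange)
hsv=cv2.cvtColor(a["img"],cv2.COLOR_RGB2HSV); o=np.zeros_like(g); o[165:200,155:195]=cv2.inRange(hsv[165:200,155:195],(8,130,60),(28,255,255))
xs=np.where(o)[1]; print("collar cols",xs.min(),xs.max(), "expected", proj(a,canw(0,0,.085)))
E
```

```text
time: 5.9
position: [0.5469, 0.3186, 0.2541]
ee_rot: [0.003, 0.191, 0.982, 0.002]
wrist_force: [-0.2, 0.4, -0.0]
gripper_width: 0.0726
grasp_force: 0.0
[164 165  12  20 115] [169.8173913  177.64347826] axis pt z=.102: [0.47867974 0.34656125]
0 (np.float64(170.411540808884), np.float64(178.88906623681333)) [0.4755 0.341 ]
0.003 (np.float64(170.01185900270545), np.float64(178.35086620847835)) [0.47662382 0.34378155]
0.005 (np.float64(169.7459437909189), np.float64(177.99279243002286)) [0.47737303 0.34563592]
collar cols 161 194 expected (np.float64(171.45900772280078), np.float64(182.73909540920192))
```

The cap axis is at about (0.477, 0.345), consistent with the 4 mm correction. I'll turn the cap in two strokes of about 45°, centred on the canister's y, to stay clear of the bracket. First I work out the move.

```bash
python3 - <<'E'
from h import *
delta([.477,.3447,.093])
E
```

```text
t 5.95 pos [0.5466 0.3184 0.2515] yawY 67.95 F [ 0.3  0.2 -0.3] w 0.0768 j6 -0.71
tool delta [ 0.0747 -0.0021  0.1583]
```

```bash
python3 -m creep '[[0.025,-0.001,0,0,0.8],[0.025,-0.001,0,0,0.8],[0.0247,0,0,0,0.8],[0,0,0,8,0.8],[0,0,0,8,0.8],[0,0,0,7,0.8],[0,0,0,0,0.8],[0,0,0,0,0.8]]'
python3 - <<'E'
from h import *
delta([.477,.3447,.093])
a=cam("scene")
cv2.imwrite("pics/c4.png",crop(a,174,175,45,7))
E
```

```text
time: 6.75
position: [0.4758, 0.3441, 0.2482]
ee_rot: [-0.001, 0.382, 0.924, -0.001]
wrist_force: [0.1, 0.3, 0.1]
gripper_width: 0.0704
grasp_force: 0.0
t 6.75 pos [0.4758 0.3441 0.2482] yawY 45.14 F [0.1 0.3 0.1] w 0.0704 j6 -0.22
tool delta [-0.0005  0.0016  0.1552]
```

View pics/c4.png

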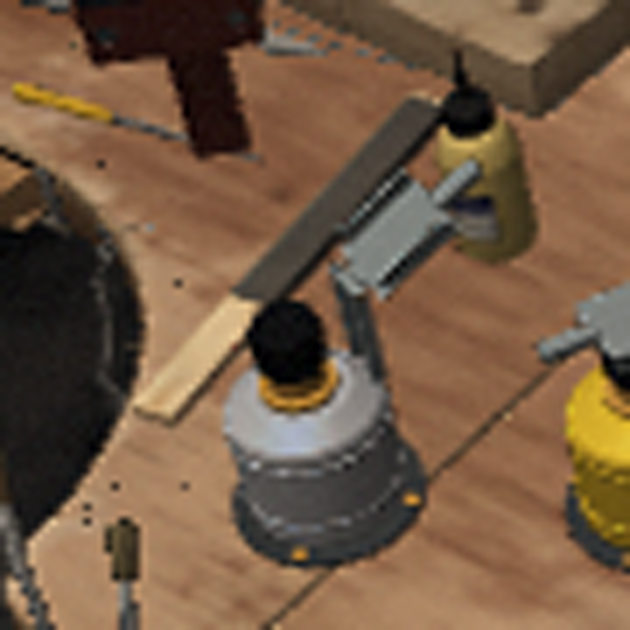

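The tab is fully back and the cap is clear (crop (288,340)). Now I descend and grip it.

```bash
python3 -m creep '[[0,0.0015,0.035,0,0.8],[0,0,0.035,0,0.8],[0,0,0.035,0,0.8],[0,0,0.03,0,0.8],[0,0,0.02,0,0.8],[0,0,0,0,0.8]]' && python3 -m creep '[[0,0,0,0,0],[0,0,0,0,0],[0,0,0,0,0],[0,0,0,0,0],[0,0,0,0,0],[0,0,0,0,0],[0,0,0,0,0],[0,0,0,0,0],[0,0,0,0,0],[0,0,0,0,0]]'
```

```text
time: 7.4
position: [0.4753, 0.344, 0.0903]
ee_rot: [-0.002, 0.382, 0.924, -0.003]
wrist_force: [-0.1, 0.2, -0.4]
gripper_width: 0.0705
grasp_force: 0.0
time: 8.4
position: [0.4766, 0.3446, 0.0956]
ee_rot: [-0.0, 0.383, 0.924, -0.001]
wrist_force: [-4.2, -4.2, 4.3]
gripper_width: 0.0315
grasp_force: 30.0
```

Gripped (31.5 mm, 30 N, small side force). First anticlockwise stroke, a negative turn about tool z.

```bash
python3 -m creep '[[0,-0.0015,0,0,0],[0,0,0,-7.5,0],[0,0,0,-7.5,0],[0,0,0,-7.5,0],[0,0,0,-7.5,0],[0,0,0,-7.5,0],[0,0,0,-7.5,0],[0,0,0,0,0]]'; python3 - <<'E'
from h import *
delta([.477,.3447,.093]); print(robot.state()["torque"])
E
```

```text
time: 9.2
position: [0.477, 0.3456, 0.0956]
ee_rot: [0.001, -0.001, 1.0, 0.002]
wrist_force: [3.5, 4.3, 1.0]
gripper_width: 0.0312
grasp_force: 30.0
t 9.2 pos [0.477  0.3456 0.0956] yawY 90.11 F [3.5 4.3 1. ] w 0.0312 j6 -1.0
tool delta [-0.     -0.0009  0.0026]
[ 0.68096816 -0.42436936  0.04161983]
```

Turned 45°. I release, go back and regrip.

```bash
python3 -m creep '[[0,0,0,0,0.65],[0,0,0,0,0.65],[0,0,0,0,0.65],[0,0,0,0,0.65],[0,0,0,7.5,0.65],[0,0,0,7.5,0.65],[0,0,0,7.5,0.65],[0,0,0,7.5,0.65],[0,0,0,7.5,0.65],[0,0,0,7.5,0.65],[0,0,0,0,0.65]]' && python3 -m creep '[[0,0,0,0,0],[0,0,0,0,0],[0,0,0,0,0],[0,0,0,0,0],[0,0,0,0,0],[0,0,0,0,0],[0,0,0,0,0],[0,0,0,0,0]]' && python3 -c "
from h import *
delta([.477,.3447,.093]); print(robot.state()['torque'])"
```

```text
time: 10.3
position: [0.4761, 0.3441, 0.0947]
ee_rot: [-0.0, 0.384, 0.923, -0.0]
wrist_force: [0.2, -0.0, -0.2]
gripper_width: 0.0571
grasp_force: 0.0
time: 11.1
position: [0.4765, 0.3446, 0.0949]
ee_rot: [0.0, 0.383, 0.924, 0.001]
wrist_force: [3.4, 3.1, -1.7]
gripper_width: 0.031
grasp_force: 30.0
t 11.1 pos [0.4765 0.3446 0.0949] yawY 44.96 F [ 3.4  3.1 -1.7] w 0.031 j6 -0.22
tool delta [-0.0003  0.0005  0.0019]
[ 0.52167287 -0.61788083  0.07396394]
```

Second stroke, reading the torque before the expected stop and again at the end.

```bash
python3 -m creep '[[0,0,0,-7.5,0],[0,0,0,-7.5,0],[0,0,0,-7,0],[0,0,0,0,0]]'; python3 -c "
from h import *
delta([.477,.3447,.093]); print(robot.state()['torque'])"; python3 -m creep '[[0,0,0,-6,0],[0,0,0,-6,0],[0,0,0,-6,0],[0,0,0,-6,0],[0,0,0,0,0]]'; python3 -c "
from h import *
delta([.477,.3447,.093]); print(robot.state()['torque'])"
```

```text
time: 11.5
position: [0.4767, 0.345, 0.0949]
ee_rot: [0.001, 0.198, 0.98, 0.001]
wrist_force: [5.9, 6.1, -3.1]
gripper_width: 0.0311
grasp_force: 30.0
t 11.5 pos [0.4767 0.345  0.0949] yawY 67.16 F [ 5.9  6.1 -3.1] w 0.0311 j6 -0.6
tool delta [-0.0004 -0.0002  0.0019]
[ 0.85372797 -0.81152396  0.03401121]
time: 12.0
position: [0.4763, 0.3456, 0.095]
ee_rot: [0.0, -0.01, 1.0, 0.001]
wrist_force: [3.9, 7.1, -3.1]
gripper_width: 0.0314
grasp_force: 30.0
t 12.0 pos [0.4763 0.3456 0.095 ] yawY 91.13 F [ 3.9  7.1 -3.1] w 0.0314 j6 -1.02
tool delta [-0.0007 -0.001   0.002 ]
[ 1.23530381 -0.62761542 -0.17841141]
```

The torque has jumped from +0.03 to -0.18 N m, so the stop is probably reached. A little more turn will confirm it.

```bash
python3 -m creep '[[0,0,0,-5,0],[0,0,0,-5,0],[0,0,0,0,0]]'; python3 -c "
from h import *
delta([.477,.3447,.093]); print(robot.state()['torque'])"
```

```text
time: 12.3
position: [0.4765, 0.3458, 0.095]
ee_rot: [0.001, -0.096, 0.995, 0.002]
wrist_force: [4.3, 8.7, -3.0]
gripper_width: 0.0314
grasp_force: 30.0
t 12.3 pos [0.4765 0.3458 0.095 ] yawY 101.07 F [ 4.3  8.7 -3. ] w 0.0314 j6 -1.2
tool delta [-0.0003 -0.0012  0.002 ]
[ 1.42427437 -0.7099385  -0.51113073]
```

The torque has risen to -0.51 N m, far above cap friction, so the cap is at its stop. I release and withdraw upwards.

```bash
python3 -m creep '[[0,0,0,0,0.65],[0,0,0,0,0.65],[0,0,0,0,0.65],[0,0,0,0,0.65],[0,0,0,0,0.65],[0,0,-0.03,0,0.65],[0,0,-0.04,0,0.65],[0,0,-0.04,0,0.65],[0,0,-0.03,0,0.65],[0,0,0,0,0.65],[0,0,0,0,0.65]]'; python3 - <<'E'
from h import *
a=cam("scene"); print(robot.state()["wrist_force"])
cv2.imwrite("pics/c5.png",crop(a,174,175,45,7))
E
```

```text
time: 13.4
position: [0.4763, 0.3444, 0.2353]
ee_rot: [0.001, -0.095, 0.995, 0.0]
wrist_force: [-0.3, -0.4, -0.9]
gripper_width: 0.057
grasp_force: 0.0
[-0.07921368 -1.47103585 -0.835519  ]
```

View pics/c5.png

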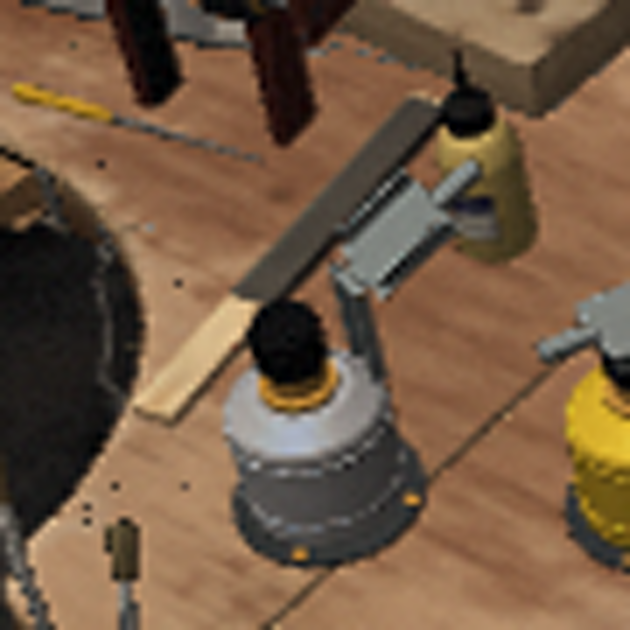

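The tab is still back at its stop, the cap is free and the gripper is well above everything. I hand it in.

```bash
python3 -c "
from workcell import ticket
print(ticket.job_done())"
```

```text
the job is handed in; nothing more can be done
None
```

The round canister's tab is flipped fully back, its cap is unscrewed anticlockwise to the stop (felt as a jump in torque) and released, the square canister was not touched, and the job is handed in at about 13.5 s.

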